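# Drain the washed nuts in the tote's corner

## Robot

A 6-joint arm with a two-finger parallel gripper is mounted at the origin on the work surface. World frame = base frame: x ahead of the robot, y to its left, z up, the work surface at z = 0. Lengths are in m, angles in rad, forces in N, time in s.
With the tool pointing down it reaches from about 0.225 to 0.875 m from the base axis. Payload 3.4 kg.
Tool frame: the origin (TCP) lies on the centre line of the jaws, within the pads' length; the fingertips stand 17 mm ahead of it and the grasp point (between the pads) lies 2 mm behind it (manip.finger_overhang is the distance from the TCP to the fingertips, in m); y points along the fingers, x is the direction in which the jaws open and shut, and the axes are right-handed (so a half turn about y gives the same grasp; the last joint's range is limited). The gripper opens to 85 mm and grips with 20 to 120 N. Pads are 22 mm wide; open, the fingers measure 114 mm over their backs; the gripper's body (76 mm by 85 mm) begins 54 mm behind the grasp point. The pads swing forward as they close: fully open they stand 13 mm farther back than shut.
Start: joints at [1.185, 0.276, 1.505, -0, 1.361, -0.121], TCP at [0.151, 0.555, 0.248] pointing down, gripper open.
Joint ranges: [-2.89, 2.89], [-0.75, 2.08], [0.22, 2.7], [-1.18, 4.32], [0.11, 2.71], [-2.7, 2.7]. Speed limits (rad/s): [2.57, 2.57, 3.14, 3.14, 3.14, 3.14].

## Interface

Orientations are given as a unit quaternion [w, x, y, z].
In Python, from rig import manip gives the robot as it stands.
- The arm moves only by the tool arm_command, never from a script. Its argument "commands" is a list of rows, each a list of 3 entries, a list of its own where there are three numbers: the finger opening in cm, from 0 to 8.54, then the shift along the world's x, y, z in cm, then the turn about the world's z in rad. A call has 1 to 12 rows; each row shifts and turns the commanded pose from where the row before left it; what a row does not reach is not made up. A row lasts 1/10 s, in which the tool goes at most 50 mm and 8.59 degrees, less where a joint would pass 70% of its speed; a pose out of reach is approached as far as the arm can. A call with a gripper value outside its range is refused whole. The fingers move at their own pace and stop on an object; "grip_force" is the grip in N (left out, the last holds). Time passes only in rows, so rows that do not move let the fingers close. It gives the time, the measured TCP pose, the force and the opening at its end, in the units of the state.
- manip.get_state(): the state, without advancing time (a new reading comes with each control period).
- manip.get_image(name): name is "scene" or "top" or "wrist"; returns a dict with "pixels" (420x560x3 uint8, red, green, blue), "range_z" (420x560 float32, m along the optical axis (not along the pixel's ray), 0 where there is no reading), "intrinsics" (3x3 intrinsics, pixels), "R" (3x3) and "t" (3): a world point X has camera coordinates R X + t. Camera axes: x right, y down, z forward; pixel columns grow to the right and rows downward; lengths in m; the calibration is good to about 2 mm. The wrist camera is an equidistant fisheye: a pixel r from the principal point sees the ray r / f radians off the axis. A picture is of the moment at which its call begins.
- manip.sign_off(): hands the job in, once; it reports no verdict.
The state is a dict: "clock": time; "qpos": joint angles; "qd": joint speeds; "effort": joint torques, N m; "position": TCP position; "ee_rot": TCP orientation; "contact_force": force on the tool from outside, world axes, zero at the start; "moment": the same for the moment, N m; "width": finger opening in m.
Only numpy, scipy, OpenCV 4.12 (cv2) and the standard library are available. Lean on these libraries where they do the work, as an engineer would, in place of code of your own. Each camera call takes 0.05 s, during which the arm holds its last target.

## Task

The nuts in the white tote have just been washed: pick the tote up by its blue handle, bring it over the steel drip tray and tilt it so that its yellow corner is lowest and all four nuts slide together into that corner. Finish still holding it like that, at rest, with the yellow corner clear above the drip tray (no more than a hand's breadth or two up) to drain; spill no nut and leave the bottle, the jar and the concrete cube alone.

Things in the scene. Friction and masses are not known exactly. Their poses are not given: they have to be found in the camera images.
- tote: white open plastic tote, loose, 180 (x) x 140 (y) x 45 mm high, walls and floor 4 mm, 0.2 to 0.4 kg empty. Origin at the centre of its underside, z up out of the mouth. The corner at -x, +y is yellow (walls, floor). A rigid blue handle bridges its middle along y (see tote_handle) on a post 16 mm wide in x, 6 mm thick in y, outside each long wall, at y = -73 and +73 mm
- tote_handle (a point): middle of the blue handle bar, 90 mm straight above the tote's origin; axes as the tote's. The bar is 14 mm wide (x), 152 mm long (y), 20 mm high (80 to 100 mm above the underside), fixed to the tote, does not swing
- tote_corner (a point): inner floor corner of the yellow corner: at (-86, 66, 4) mm in the tote's frame; axes as the tote's
- nut0: loose plain steel hex nut, 23 mm across flats, 27 mm across corners, 13 mm thick, 35 g, lying flat on the tote's floor; origin at the centre of its underside. Wet and smooth: it slides once the floor slopes by about 7 to 11 degrees
- nut1: loose plain steel hex nut, 23 mm across flats, 27 mm across corners, 13 mm thick, 35 g, lying flat on the tote's floor; origin at the centre of its underside. Wet and smooth: it slides once the floor slopes by about 7 to 11 degrees
- nut2: loose plain steel hex nut, 23 mm across flats, 27 mm across corners, 13 mm thick, 35 g, lying flat on the tote's floor; origin at the centre of its underside. Wet and smooth: it slides once the floor slopes by about 7 to 11 degrees
- nut3: loose plain steel hex nut, 23 mm across flats, 27 mm across corners, 13 mm thick, 35 g, lying flat on the tote's floor; origin at the centre of its underside. Wet and smooth: it slides once the floor slopes by about 7 to 11 degrees
- drip_tray: shallow steel tray fixed to the bench, 220 (its x) x 170 (its y) x 22 mm high, walls 4 mm; origin at the centre of its underside
- wash_bottle: white bottle with red cap, 60 mm across, 150 mm high, loose; origin at the centre of its underside. To be left alone
- jar: amber jar with black lid, 64 mm across, 85 mm high, loose; origin at the centre of its underside. To be left alone
- test_cube: small concrete test cube with a red band, 50 mm, loose; origin at the centre of its underside. To be left alone
Not all that is in view belongs to the job. Of the things like the tote, leave any that is orange or turquoise; of the rest the larger one is meant.

How it is judged:
By the outcome, as a careful person would: the job done as asked, in the order asked, and still so for the second after the job is handed in, while the arm keeps its last pose, push and grip.
It also fails if it takes over 48 s, if anything falls off the work surface, if the arm or the gripper's body presses on something with over 40 N, if the wrist force passes 120 N, or if a joint passes its speed limit or range.

## Working session

There is one attempt and no reset: what is moved stays moved. The work goes in short steps, Python scripts to look and compute and a tool call to move; the robot and the scene stay as the last step left them, time stands still between calls to the robot, and variables do not carry over. Pictures are saved under pics/ and viewed, and the job is handed in when it is done.

Besides the shell and the picture viewer there is one more tool, called after "Request:" as name([rows], argument=value, ...), one row to a line, values as JSON. arm_command: Moves the arm, as the interface text tells. Its arguments: {"type":"object","properties":{"commands":{"type":"array"},"grip_force":{"type":"number"}},"required":["commands"]}

View pics/scene0.png

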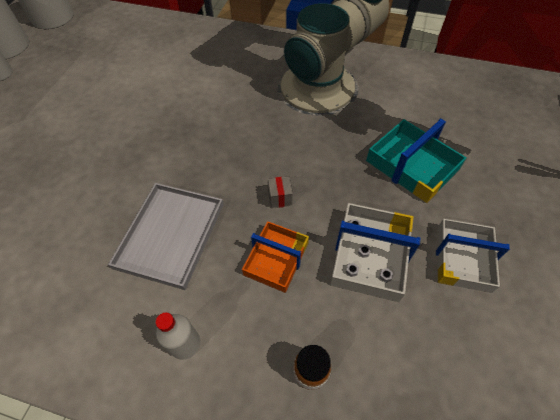

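View pics/top0.png

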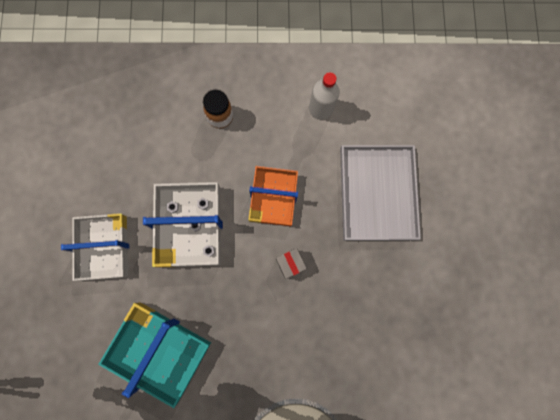

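View pics/wrist0.png

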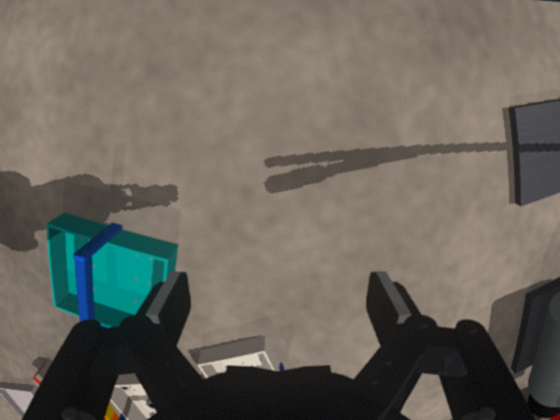

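Request:
arm_command([
  [8.5,[1.3,4.8,0],0],
  [8.5,[1.3,4.8,0],0],
  [8.5,[1.3,4.8,0],0],
  [8.5,[1.3,4.8,0],0],
  [8.5,[1.3,4.8,0],0],
  [8.5,[1.3,4.8,0],0],
  [8.5,[1.3,4.8,0],0],
  [8.5,[1.3,4.8,0],0],
])

```text
clock: 0.95
position: [0.2476, 0.9126, 0.2385]
ee_rot: [0.566, -0.557, -0.435, 0.424]
contact_force: [20.2, 67.7, 17.9]
width: 0.0849
```

Request:
arm_command([
  [8.5,[0.6,2.4,0],0],
  [8.5,[0.6,2.4,0],0],
  [8.5,[0,0,0],0],
])

```text
clock: 1.25
position: [0.251, 0.9293, 0.2262]
ee_rot: [0.572, -0.55, -0.444, 0.415]
contact_force: [-0.3, -0.9, 0.9]
width: 0.0849
```

```bash
cat > h.py <<'E'
from rig import manip
import numpy as np
from scipy.spatial.transform import Rotation as Ro
def st():
    s=manip.get_state(); q=s['ee_rot']; R=Ro.from_quat([q[1],q[2],q[3],q[0]])
    print('t',round(s['clock'],2),'q',s['qpos'].round(3),'p',s['position'].round(4),'F',s['contact_force'].round(2),'M',s['moment'].round(2),'w',round(s['width'],4))
    print(R.as_matrix().round(3).tolist())
    return s,R.as_matrix()
E
python3 -c "
from h import *
st()"
```

```text
t 1.25 q [ 1.234  0.991  0.22   0.004  1.879 -0.071] p [0.251  0.9293 0.2262] F [-0.28 -0.91  0.94] M [-0.06 -0.03  0.06] w 0.0849
[[0.261, 0.013, -0.965], [0.964, 0.049, 0.262], [0.051, -0.999, -0.0]]
```

Request:
arm_command([
  [8.5,[-0.6,-2.4,0],0],
  [8.5,[-0.6,-2.4,0],0],
  [8.5,[0,0,0],0],
])

```text
clock: 1.55
position: [0.2376, 0.8768, 0.2308]
ee_rot: [0.572, -0.551, -0.443, 0.416]
contact_force: [0.4, 0.1, 0.0]
width: 0.0854
```

```bash
python3 -c "
from h import *
st()"
```

```text
t 1.55 q [ 1.228  0.827  0.566  0.004  1.699 -0.077] p [0.2376 0.8768 0.2308] F [0.41 0.13 0.05] M [-0.01 -0.01 -0.03] w 0.0854
[[0.261, 0.013, -0.965], [0.964, 0.047, 0.262], [0.049, -0.999, -0.0]]
```

```bash
cat >> h.py <<'E'
def cloud(d):
    z=d['range_z']; K=d['intrinsics']; v,u=np.mgrid[:z.shape[0],:z.shape[1]]
    c=np.stack([(u-K[0,2])/K[0,0]*z,(v-K[1,2])/K[1,1]*z,z],-1)
    return (c-d['t'])@d['R']
E
python3 - <<'E'
from h import *
import cv2
for n in('top','scene'):
    d=dict(np.load(f'pics/{n}0.npz')); P=cloud(d); px=d['pixels'].astype(int); ok=d['range_z']>0
    hsv=cv2.cvtColor(d['pixels'],cv2.COLOR_RGB2HSV)
    blue=(abs(hsv[...,0].astype(int)-112)<10)&(hsv[...,1]>150)&ok&(P[...,2]>.06)&(P[...,2]<.2)
    k,l,s,c=cv2.connectedComponentsWithStats(blue.astype(np.uint8))
    for i in range(1,k):
        if s[i,4]<80: continue
        Q=P[l==i]; top=Q[Q[:,2]>np.percentile(Q[:,2],90)-.008]; 
        r=cv2.minAreaRect((top[:,:2]*1000).astype(np.float32))
        print(n,'blue',c[i].round(),s[i,4],'ctr',np.array(r[0]).round(1),'size',np.round(r[1],1),'ang',round(r[2],1),'z',np.percentile(top[:,2],[10,50,90]).round(4))
    yel=(abs(hsv[...,0].astype(int)-23)<6)&(hsv[...,1]>150)&ok&(P[...,2]<.08)
    k,l,s,c=cv2.connectedComponentsWithStats(yel.astype(np.uint8))
    for i in range(1,k):
        if s[i,4]>60: print(n,'yel',c[i].round(),P[l==i].mean(0).round(3))
d=dict(np.load('pics/top0.npz'));P=cloud(d)
for nm,(u,v) in dict(bottle=(325,90),jar=(216,102),cube=(291,263),orange=(273,210),tl=(344,148),tr=(414,148),bl=(347,239),br=(418,238),mid=(382,193),corners1=(153,185),c2=(217,185),c3=(153,266),c4=(218,266)).items(): print(nm,P[v,u].round(3))
im=d['pixels'][160:290,40:320]; cv2.imwrite('pics/crop.png',cv2.resize(im,None,fx=2.8,fy=2.8)[:,:,::-1])
E
```

```text
top blue [272. 192.] 142 ctr [556.4  41.8] size [102.2   9.1] ang 82.4 z [0.0678 0.0696 0.0717]
top blue [180. 220.] 449 ctr [491.7 233.6] size [ 12.8 151. ] ang 1.1 z [0.0986 0.1006 0.1026]
top blue [ 88. 245.] 224 ctr [444.5 424.1] size [  9.8 113.7] ang 4.0 z [0.0746 0.0761 0.0781]
top blue [146. 359.] 656 ctr [220.1 292.5] size [ 15.3 150.4] ang 60.7 z [0.0983 0.1006 0.1024]
top yel [255. 216.] [0.514 0.083 0.013]
top yel [119. 221.] [0.504 0.388 0.018]
top yel [163. 258.] [0.421 0.286 0.018]
top yel [139. 313.] [0.301 0.332 0.021]
scene blue [421. 142.] 488 ctr [220.2 295.8] size [ 16.2 152. ] ang 60.9 z [0.0968 0.0995 0.1012]
scene blue [380. 235.] 805 ctr [493.4 236.6] size [ 16.5 150.7] ang 1.2 z [0.0959 0.0994 0.1011]
scene blue [275. 245.] 281 ctr [558.8  45.2] size [105.2  10.9] ang 81.8 z [0.0646 0.0682 0.0702]
scene blue [478. 243.] 447 ctr [446.5 427.3] size [ 12.5 115.1] ang 3.9 z [0.0709 0.0756 0.0773]
scene yel [426. 191.] [0.312 0.33  0.027]
scene yel [401. 223.] [0.412 0.287 0.023]
scene yel [301. 241.] [0.51  0.086 0.014]
scene yel [446. 276.] [0.508 0.39  0.019]
bottle [ 0.765 -0.069  0.121]
jar [0.754 0.165 0.086]
cube [0.404 0.005 0.051]
orange [0.528 0.042 0.004]
tl [ 0.673 -0.126  0.011]
tr [ 0.669 -0.287  0.023]
bl [ 0.458 -0.122  0.025]
br [ 0.459 -0.282  0.023]
mid [ 0.567 -0.212  0.005]
corners1 [0.589 0.319 0.002]
c2 [0.578 0.166 0.045]
c3 [0.401 0.3   0.046]
c4 [ 0.402  0.167 -0.001]
```

View pics/crop.png

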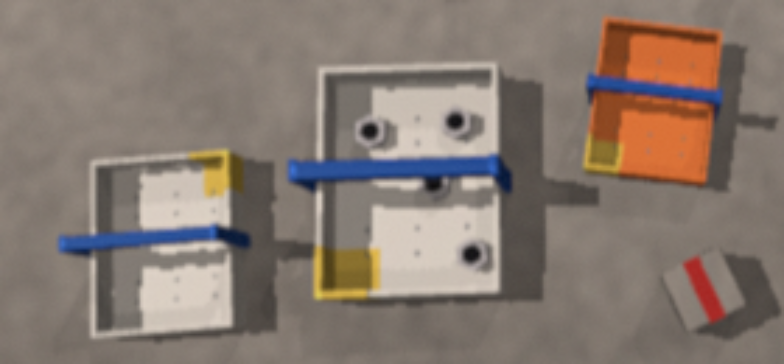

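Request:
arm_command([
  [7,[1.8,-4.5,0],-0.095],
  [7,[1.8,-4.5,0],-0.095],
  [7,[1.8,-4.5,0],-0.095],
  [7,[1.8,-4.5,0],-0.095],
  [7,[1.8,-4.5,0],-0.095],
  [7,[1.8,-4.5,0],-0.095],
  [7,[1.8,-4.5,0],-0.095],
  [7,[1.8,-4.5,0],-0.095],
  [7,[1.8,-4.5,0],-0.095],
  [7,[1.8,-4.5,0],-0.095],
  [7,[1.8,-4.5,0],-0.095],
  [7,[1.8,-4.5,0],-0.095],
])

```text
clock: 2.75
position: [0.4576, 0.3401, 0.2306]
ee_rot: [0.707, -0.702, -0.078, 0.037]
contact_force: [0.5, -0.2, 0.7]
width: 0.0702
```

Request:
arm_command([
  [7,[1.8,-4.5,0],-0.08],
  [7,[1.8,-4.5,0],-0.06],
  [7,[0,-1,0],0],
  [7,[0,0,0],0],
])

```text
clock: 3.15
position: [0.493, 0.2398, 0.2293]
ee_rot: [0.708, -0.706, -0.028, -0.011]
contact_force: [0.0, 0.7, -0.2]
width: 0.07
```

```bash
python3 -c "
from h import *
import cv2
s,R=st()
print('yaw',np.arctan2(R[1,0],R[0,0]))
d=manip.get_image('wrist');cv2.imwrite('pics/w1.png',d['pixels'][:,:,::-1])"
```

```text
t 3.15 q [ 0.335  0.221  1.631 -0.015  1.236  0.317] p [0.493  0.2398 0.2293] F [ 0.    0.69 -0.19] M [0.02 0.06 0.05] w 0.07
[[0.998, 0.055, -0.023], [0.023, 0.004, 1.0], [0.055, -0.998, 0.003]]
yaw 0.02296729614991763
```

View pics/w1.png

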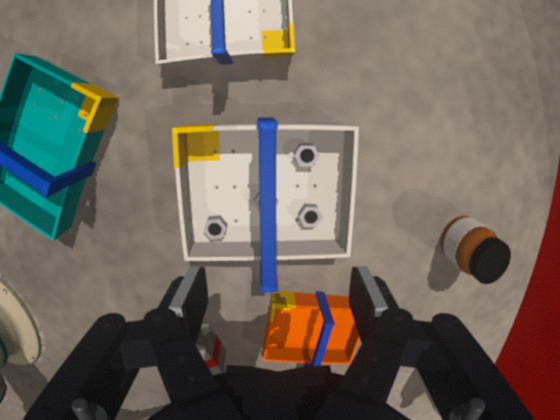

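Request:
arm_command([
  [6,[0,-0.5,-3],0],
  [6,[0,0,-4],0],
  [6,[0,0,-4],0],
  [6,[0,0,-2.7],0],
  [6,[0,0,0],0],
])

```text
clock: 3.7
position: [0.4882, 0.2368, 0.0861]
ee_rot: [-0.707, 0.707, 0.025, 0.005]
contact_force: [0.3, -0.2, -0.0]
width: 0.0603
```

```bash
python3 -c "
from h import *
import cv2
s,R=st()
d=manip.get_image('scene');cv2.imwrite('pics/s1.png',cv2.resize(d['pixels'][150:350,240:520],None,fx=2.8,fy=2.8)[:,:,::-1])"
```

```text
t 3.7 q [ 0.332  0.353  1.84  -0.017  0.909  0.314] p [0.4882 0.2368 0.0861] F [ 0.31 -0.19 -0.02] M [-0.07  0.08  0.05] w 0.0603
[[0.999, 0.043, -0.028], [0.028, 0.0, 1.0], [0.043, -0.999, -0.001]]
```

View pics/s1.png

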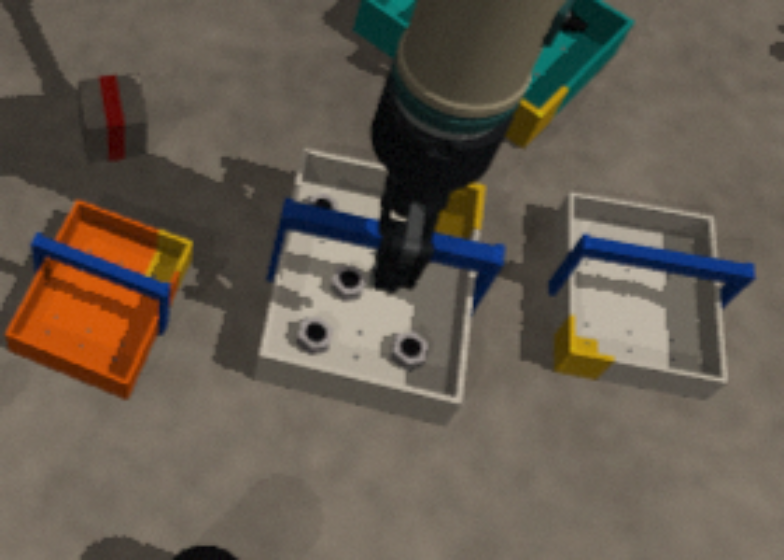

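Request:
arm_command([
  [6,[0.4,0,0.5],0],
  [4,[0,0,0],0],
  [2,[0,0,0],0],
  [1,[0,0,0],0],
  [1,[0,0,0],0],
], grip_force=30)

```text
clock: 4.25
position: [0.4936, 0.2356, 0.0947]
ee_rot: [0.707, -0.706, -0.025, -0.008]
contact_force: [-3.3, 0.0, 6.9]
width: 0.0139
```

```bash
python3 -c "
from h import *
s,R=st()"
```

```text
t 4.25 q [ 0.327  0.346  1.823 -0.017  0.927  0.311] p [0.4936 0.2356 0.0947] F [-3.33  0.04  6.86] M [ 0.1   1.02 -0.01] w 0.0139
[[0.999, 0.047, -0.025], [0.025, 0.002, 1.0], [0.047, -0.999, 0.001]]
```

Gripped (14 mm). Firm up and lift.

Request:
arm_command([
  [0.5,[0,0,0.3],0],
  [0.5,[0,0,0.5],0],
  [0.5,[0,0,0.8],0],
  [0.5,[0,0,1.2],0],
  [0.5,[0,0,2],0],
  [0.5,[0,0,2.5],0],
  [0.5,[0,0,3],0],
  [0.5,[0,0,3],0],
  [0.5,[0,0,2],0],
  [0.5,[0,0,1],0],
  [0.5,[0,0,0],0],
], grip_force=100)

```text
clock: 5.35
position: [0.4956, 0.2358, 0.2585]
ee_rot: [0.707, -0.706, -0.028, -0.009]
contact_force: [0.1, 0.4, -4.8]
width: 0.0124
```

```bash
python3 -c "
from h import *
import cv2
s,R=st()
d=manip.get_image('scene');cv2.imwrite('pics/s2.png',cv2.resize(d['pixels'][100:350,200:550],None,fx=2.2,fy=2.2)[:,:,::-1])"
```

```text
t 5.35 q [ 0.326  0.206  1.577 -0.015  1.309  0.304] p [0.4956 0.2358 0.2585] F [ 0.07  0.37 -4.82] M [ 0.05  0.04 -0.02] w 0.0124
[[0.998, 0.052, -0.026], [0.026, 0.002, 1.0], [0.052, -0.999, 0.001]]
```

View pics/s2.png

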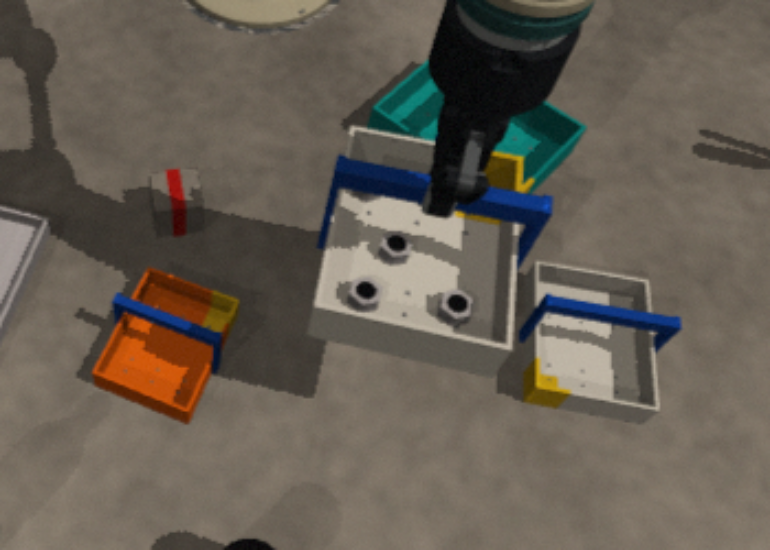

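Request:
arm_command([
  [0.5,[0,-0.5,1],0.01],
  [0.5,[0.3,-1,1],0.02],
  [0.5,[0.6,-1.5,1],0.02],
  [0.5,[1,-2,1],0.02],
  [0.5,[1.3,-2.5,1],0.02],
  [0.5,[1.5,-2.7,1],0.02],
  [0.5,[1.5,-2.7,0],0.02],
  [0.5,[1.5,-2.7,0],0.02],
  [0.5,[1.5,-2.7,0],0.02],
  [0.5,[1.5,-2.7,0],0.02],
  [0.5,[1.5,-2.7,0],0.02],
  [0.5,[1.5,-2.7,0],0.02],
])

```text
clock: 6.6
position: [0.6317, -0.03, 0.3155]
ee_rot: [0.703, -0.699, -0.107, 0.075]
contact_force: [0.2, -0.3, -3.9]
width: 0.0122
```

Request:
arm_command([
  [0.5,[1.5,-2.7,0],0.02],
  [0.5,[1.5,-2.7,0],0.02],
  [0.5,[1.5,-2.7,0],0.02],
  [0.5,[1.5,-2.7,0],0.02],
  [0.5,[1.8,-2.7,0],0.02],
  [0.5,[2,-2.7,0],0.02],
  [0.5,[2,-2.5,0],0.02],
  [0.5,[2,-2.3,0],0.02],
  [0.5,[2,-2,0],0.02],
  [0.5,[2,-1.5,0],0.02],
  [0.5,[2,-1.0,0],0.02],
])

```text
clock: 7.7
position: [0.8298, -0.2859, 0.3143]
ee_rot: [0.692, -0.683, -0.182, 0.151]
contact_force: [1.1, 0.1, -3.1]
width: 0.0118
```

```bash
python3 -c "
from h import *
import cv2
s,R=st()
print('yaw',np.arctan2(R[1,0],R[0,0]),'az',np.arctan2(s['position'][1],s['position'][0]))
d=manip.get_image('wrist');cv2.imwrite('pics/w3.png',d['pixels'][:,:,::-1])"
```

```text
t 7.7 q [-0.426  0.789  0.448  0.039  1.878 -0.889] p [ 0.8298 -0.2859  0.3143] F [ 1.06  0.13 -3.05] M [ 0.01 -0.   -0.02] w 0.0118
[[0.888, 0.04, -0.458], [0.457, 0.023, 0.889], [0.046, -0.999, 0.002]]
yaw 0.4751479307123627 az -0.3317840992683277
```

View pics/w3.png

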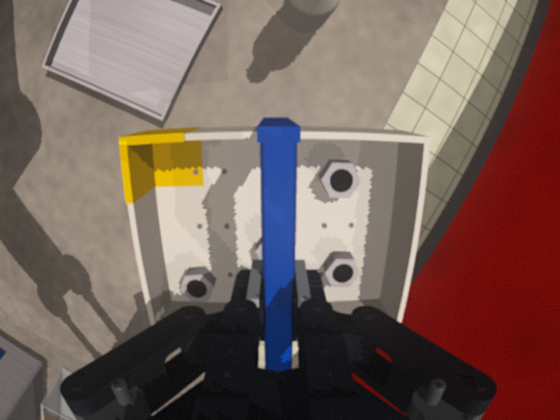

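Request:
arm_command([
  [0.5,[2.8,-1,0],0],
  [0.5,[3.8,-1.3,0],0],
  [0.5,[3.8,-1.3,0],0],
  [0.5,[3.8,-1.3,0],0],
  [0.5,[3.8,-1.3,0],0],
  [0.5,[3.8,-1.3,0],0],
])

```text
clock: 8.35
position: [0.9352, -0.3185, 0.252]
ee_rot: [-0.666, 0.704, 0.219, -0.112]
contact_force: [-0.0, -0.1, -3.7]
width: 0.0118
```

```bash
python3 -c "
from h import *
st()"
```

```text
t 8.35 q [-0.416  0.966  0.224  0.05   1.798 -0.875] p [ 0.9352 -0.3185  0.252 ] F [-0.01 -0.07 -3.72] M [ 0.03  0.24 -0.08] w 0.0118
[[0.879, 0.158, -0.45], [0.458, -0.017, 0.889], [0.133, -0.987, -0.088]]
```

Request:
arm_command([
  [0.5,[3.8,-1.3,0.5],0.03],
  [0.5,[3.8,-1.3,0.5],0.03],
  [0.5,[3.8,-1.3,0.5],0.03],
  [0.5,[3.8,-1.3,0.5],0.03],
  [0.5,[3.8,-1.3,0.5],0.03],
  [0.5,[3.8,-1.3,0.5],0.03],
])

```text
clock: 8.95
position: [1.0103, -0.3412, 0.2091]
ee_rot: [-0.615, 0.708, 0.327, -0.12]
contact_force: [-0.1, 0.2, -4.3]
width: 0.0123
```

```bash
python3 -c "
from h import *
st()"
```

```text
t 8.95 q [-0.424  1.026  0.225  0.102  1.585 -1.057] p [ 1.0103 -0.3412  0.2091] F [-0.05  0.24 -4.29] M [0.07 0.44 0.01] w 0.0123
[[0.758, 0.315, -0.571], [0.609, -0.03, 0.792], [0.232, -0.949, -0.215]]
```

Request:
arm_command([
  [0.5,[3.8,-1.3,2],0],
  [0.5,[3.8,-1.3,2],0],
  [0.5,[3.8,-1.3,2],0],
  [0.5,[3.8,-1.3,2],0],
])

```text
clock: 9.35
position: [1.0471, -0.3507, 0.2404]
ee_rot: [-0.579, 0.728, 0.359, -0.078]
contact_force: [0.6, -0.1, -4.1]
width: 0.0119
```

```bash
python3 -c "
from h import *
st()"
```

```text
t 9.35 q [-0.421  1.013  0.221  0.111  1.468 -1.052] p [ 1.0471 -0.3507  0.2404] F [ 0.55 -0.1  -4.08] M [ 0.06  0.62 -0.02] w 0.0119
[[0.731, 0.432, -0.528], [0.612, -0.073, 0.787], [0.302, -0.899, -0.318]]
```

Request:
arm_command([
  [0.5,[-0.4,0.1,0],0],
  [0.5,[-0.8,0.3,0],0],
  [0.5,[-1.3,0.4,0],0],
  [0.5,[-1.8,0.6,0],0],
  [0.5,[-2.3,0.8,0],0],
  [0.5,[-2.8,1,0],0],
  [0.5,[-2.8,1,0],0],
  [0.5,[-2.8,1,0],0],
  [0.5,[-2.8,1,0],0],
  [0.5,[-2.8,1,0],0],
  [0.5,[-2.8,1,0],0],
  [0.5,[-2.8,1,0],0],
])

```text
clock: 10.55
position: [0.7835, -0.2583, 0.2402]
ee_rot: [-0.579, 0.728, 0.358, -0.078]
contact_force: [-0.3, -0.2, -3.8]
width: 0.0118
```

```bash
python3 -c "
from h import *
st()"
```

```text
t 10.55 q [-0.456  0.45   1.342  0.157  0.919 -1.168] p [ 0.7835 -0.2583  0.2402] F [-0.29 -0.16 -3.84] M [0.02 0.5  0.  ] w 0.0118
[[0.731, 0.432, -0.528], [0.612, -0.073, 0.787], [0.302, -0.899, -0.318]]
```

Tilt is held. Continue: remaining about (-16.7, +6, -1) cm.

Request:
arm_command([
  [0.5,[-2.6,0.9,0],0],
  [0.5,[-2.4,0.9,0],0],
  [0.5,[-2.2,0.8,0],0],
  [0.5,[-2.0,0.7,0],0],
  [0.5,[-1.8,0.7,0],0],
  [0.5,[-1.6,0.6,0],0],
  [0.5,[-1.3,0.5,0],0],
  [0.5,[-1,0.3,-0.3],0],
  [0.5,[-0.7,0.2,-0.4],0],
  [0.5,[-0.4,0.1,-0.3],0],
  [0.5,[0,0,0],0],
  [0.5,[0,0,0],0],
])

```text
clock: 11.75
position: [0.6248, -0.2022, 0.2272]
ee_rot: [-0.58, 0.728, 0.357, -0.079]
contact_force: [-0.1, -0.8, -4.1]
width: 0.0119
```

```bash
python3 - <<'E'
from h import *
import cv2
s,R=st()
for n in('scene','top','wrist'):
    d=manip.get_image(n); np.savez(f'pics/{n}5.npz',**d)
    im=d['pixels'][:,:,::-1].copy()
    cv2.imwrite(f'pics/{n}5.png',im)
E
```

```text
t 11.75 q [-0.494  0.215  1.735  0.202  0.774 -1.253] p [ 0.6248 -0.2022  0.2272] F [-0.13 -0.82 -4.14] M [ 0.14  0.5  -0.02] w 0.0119
[[0.732, 0.429, -0.529], [0.611, -0.071, 0.788], [0.3, -0.901, -0.314]]
```

View pics/scene5.png

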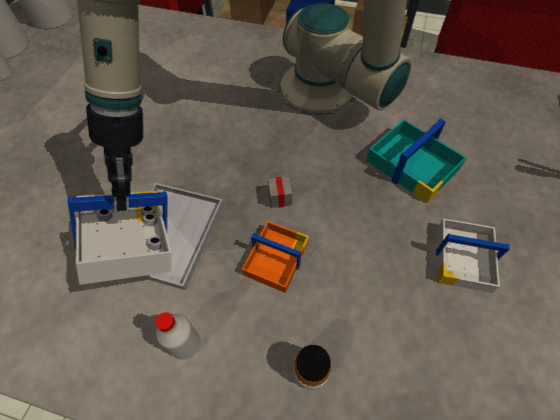

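View pics/top5.png

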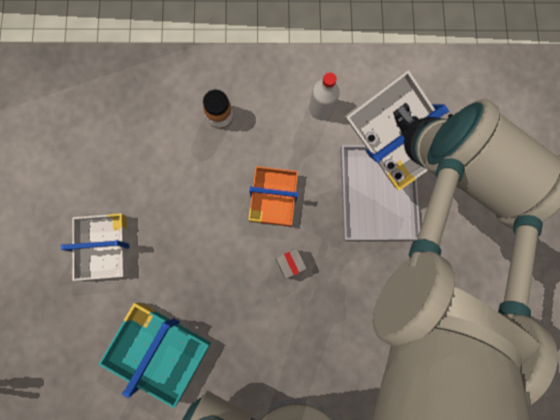

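View pics/wrist5.png

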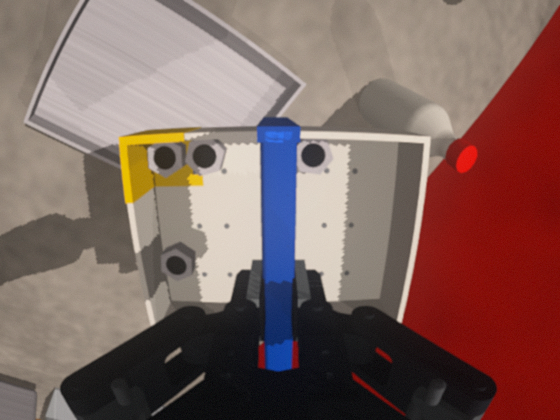

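Request:
arm_command([
  [0.5,[0,0,0],0],
  [0.5,[0,0,0],0],
])

```text
clock: 12.1
position: [0.6246, -0.2019, 0.2273]
ee_rot: [-0.58, 0.727, 0.357, -0.079]
contact_force: [0.6, -0.1, -3.7]
width: 0.0117
```

```bash
python3 - <<'E'
from h import *
import cv2
s,R=st()
d=manip.get_image('wrist'); cv2.imwrite('pics/wrist6.png',cv2.resize(d['pixels'][100:320,100:450],None,fx=2.2,fy=2.2)[:,:,::-1])
E
```

```text
t 12.1 q [-0.494  0.214  1.735  0.202  0.775 -1.253] p [ 0.6246 -0.2019  0.2273] F [ 0.56 -0.07 -3.7 ] M [ 0.11  0.59 -0.01] w 0.0117
[[0.732, 0.428, -0.53], [0.612, -0.071, 0.788], [0.3, -0.901, -0.314]]
```

View pics/wrist6.png

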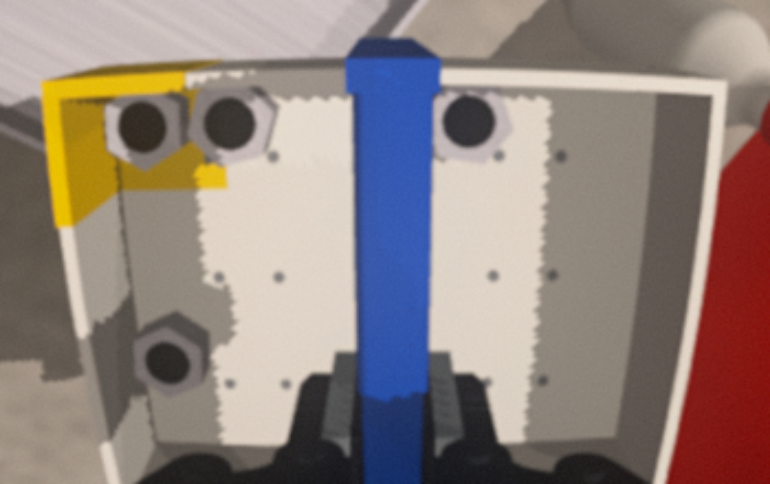

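Request:
arm_command([
  [0.5,[-0.4,-0.3,0],0],
  [0.5,[-0.9,-0.8,0],0],
  [0.5,[-1.5,-1.3,0],0],
  [0.5,[-2.2,-1.9,0],0],
  [0.5,[2.2,1.9,0],0],
  [0.5,[1.5,1.3,0],0],
  [0.5,[0.9,0.8,0],0],
  [0.5,[0.4,0.3,0],0],
  [0.5,[0,0,0],0],
])

```text
clock: 13.05
position: [0.6245, -0.2015, 0.2272]
ee_rot: [-0.58, 0.727, 0.358, -0.079]
contact_force: [-0.8, -0.4, -5.1]
width: 0.0121
```

```bash
python3 - <<'E'
from h import *
import cv2
s,R=st()
d=manip.get_image('wrist'); cv2.imwrite('pics/wrist7.png',cv2.resize(d['pixels'][100:320,100:450],None,fx=2.2,fy=2.2)[:,:,::-1])
E
```

```text
t 13.05 q [-0.493  0.214  1.735  0.202  0.775 -1.253] p [ 0.6245 -0.2015  0.2272] F [-0.82 -0.44 -5.13] M [ 0.05  0.58 -0.03] w 0.0121
[[0.732, 0.428, -0.531], [0.612, -0.071, 0.787], [0.3, -0.901, -0.314]]
```

View pics/wrist7.png

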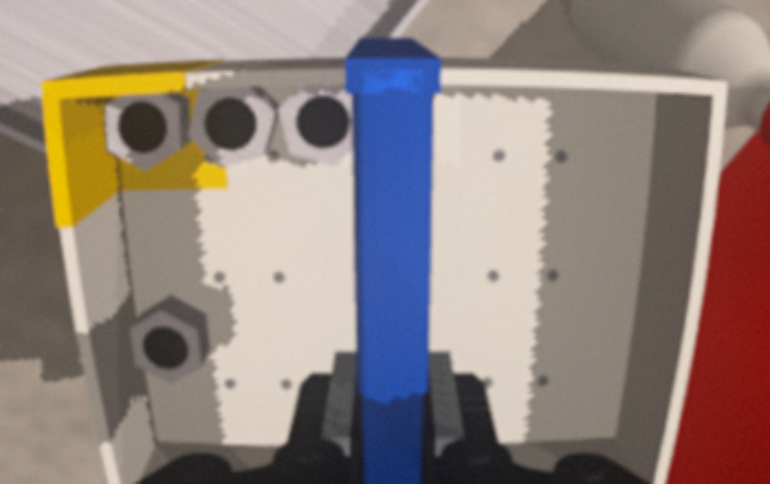

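Request:
arm_command([
  [0.5,[-0.3,0.4,0],0],
  [0.5,[-0.7,1.0,0],0],
  [0.5,[-1.1,1.7,0],0],
  [0.5,[-1.6,2.4,0],0],
  [0.5,[1.6,-2.4,0],0],
  [0.5,[1.1,-1.7,0],0],
  [0.5,[0.7,-1.0,0],0],
  [0.5,[0.3,-0.4,0],0],
  [0.5,[0,0,0],0],
])

```text
clock: 14.0
position: [0.624, -0.2019, 0.2269]
ee_rot: [-0.581, 0.727, 0.357, -0.079]
contact_force: [-0.7, -0.7, -3.7]
width: 0.0115
```

```bash
python3 - <<'E'
from h import *
import cv2
s,R=st()
d=manip.get_image('wrist'); cv2.imwrite('pics/wrist8.png',cv2.resize(d['pixels'][100:320,100:450],None,fx=2.2,fy=2.2)[:,:,::-1])
E
```

```text
t 14.0 q [-0.494  0.214  1.736  0.202  0.776 -1.252] p [ 0.624  -0.2019  0.2269] F [-0.65 -0.72 -3.73] M [ 0.17  0.59 -0.01] w 0.0115
[[0.733, 0.427, -0.53], [0.611, -0.07, 0.788], [0.3, -0.901, -0.313]]
```

View pics/wrist8.png

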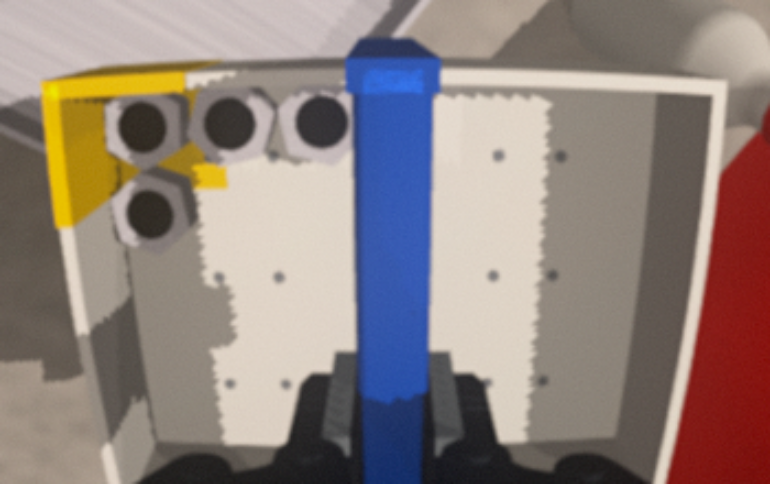

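Request:
arm_command([
  [0.5,[0.3,-0.4,0],0],
  [0.5,[0.7,-1.0,0],0],
  [0.5,[1.1,-1.7,0],0],
  [0.5,[1.6,-2.4,0],0],
  [0.5,[-1.6,2.4,0],0],
  [0.5,[-1.1,1.7,0],0],
  [0.5,[-0.7,1.0,0],0],
  [0.5,[-0.3,0.4,0],0],
  [0.5,[0,0,0],0],
  [0.5,[0,0,0],0],
])

```text
clock: 15.05
position: [0.6252, -0.2025, 0.228]
ee_rot: [-0.58, 0.728, 0.358, -0.079]
contact_force: [-0.2, 0.5, -3.3]
width: 0.0123
```

```bash
python3 - <<'E'
from h import *
import cv2
s,R=st()
d=manip.get_image('wrist'); cv2.imwrite('pics/wrist9.png',cv2.resize(d['pixels'][100:320,100:450],None,fx=2.2,fy=2.2)[:,:,::-1])
E
```

```text
t 15.05 q [-0.494  0.214  1.734  0.202  0.774 -1.253] p [ 0.6252 -0.2025  0.228 ] F [-0.19  0.5  -3.28] M [ 0.08  0.47 -0.  ] w 0.0123
[[0.732, 0.43, -0.529], [0.612, -0.072, 0.788], [0.3, -0.9, -0.316]]
```

View pics/wrist9.png

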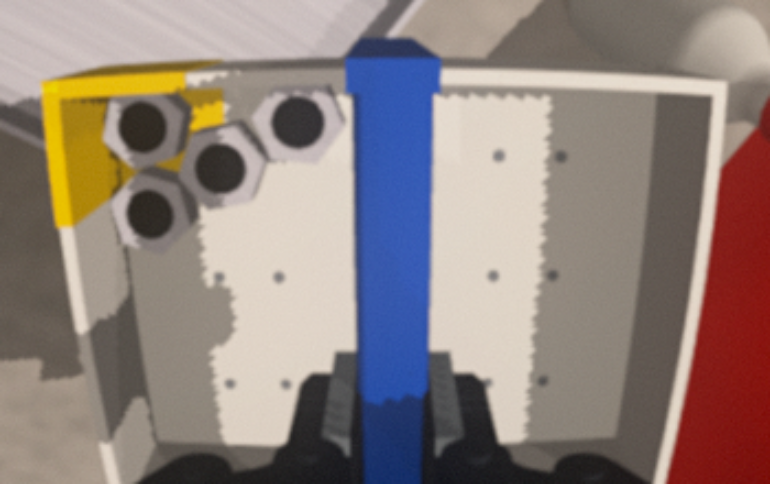

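Request:
arm_command([
  [0.5,[-0.4,-0.3,0],0],
  [0.5,[-0.9,-0.8,0],0],
  [0.5,[-1.5,-1.3,0],0],
  [0.5,[-2.2,-1.9,0],0],
  [0.5,[2.2,1.9,0],0],
  [0.5,[1.5,1.3,0],0],
  [0.5,[0.9,0.8,0],0],
  [0.5,[0.4,0.3,0],0],
  [0.5,[-0.3,0,0],0],
  [0.5,[0,0,0],0],
])

```text
clock: 16.1
position: [0.6205, -0.202, 0.2268]
ee_rot: [-0.581, 0.727, 0.357, -0.08]
contact_force: [-0.1, 0.5, -4.4]
width: 0.0118
```

```bash
python3 - <<'E'
from h import *
import cv2
s,R=st()
d=manip.get_image('wrist'); cv2.imwrite('pics/wrist10.png',cv2.resize(d['pixels'][100:320,100:450],None,fx=2.2,fy=2.2)[:,:,::-1])
E
```

```text
t 16.1 q [-0.497  0.21   1.742  0.204  0.775 -1.258] p [ 0.6205 -0.202   0.2268] F [-0.09  0.54 -4.44] M [ 0.08  0.58 -0.04] w 0.0118
[[0.732, 0.427, -0.53], [0.612, -0.071, 0.788], [0.299, -0.902, -0.313]]
```

View pics/wrist10.png

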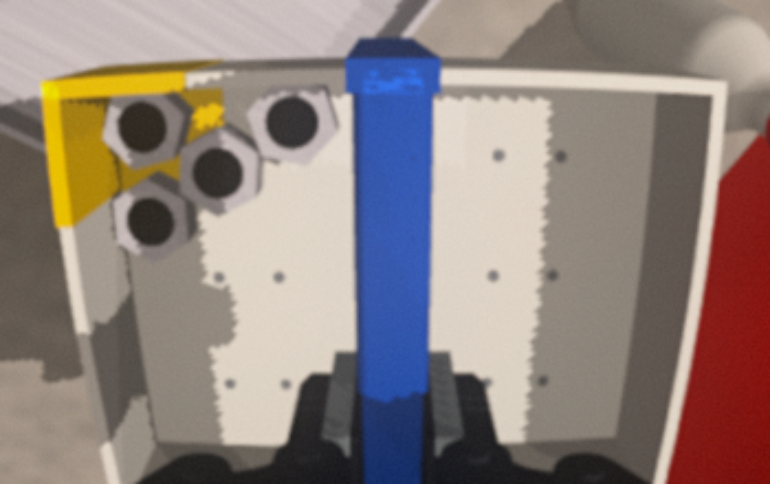

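Request:
arm_command([
  [0.5,[0,0,0],0],
  [0.5,[0,0,0],0],
  [0.5,[0,0,0],0],
])

```text
clock: 16.45
position: [0.6212, -0.202, 0.2274]
ee_rot: [-0.58, 0.728, 0.357, -0.079]
contact_force: [0.3, 0.4, -4.1]
width: 0.0123
```

```bash
python3 - <<'E'
from h import *
import cv2
s,R=st(); print('qd',abs(s['qd']).max())
for n in('scene','top'):
    d=manip.get_image(n); P=cloud(d); hsv=cv2.cvtColor(d['pixels'],cv2.COLOR_RGB2HSV)
    y=(abs(hsv[...,0].astype(int)-23)<6)&(hsv[...,1]>150)&(d['range_z']>0)
    k,l,ss,c=cv2.connectedComponentsWithStats(y.astype(np.uint8))
    for i in range(1,k):
        if ss[i,4]>15:
            Q=P[l==i]; print(n,'yel',c[i].round(),ss[i,4],Q.min(0).round(3),Q.max(0).round(3))
# nuts with the wrist fisheye
d=manip.get_image('wrist'); K=d['intrinsics']; z=d['range_z']
T=np.array([R[:,0],R[:,2],-R[:,1]]) # rows: tote x,y,z in world
h=s['position']-0.002*R[:,1]
for (u,v) in [(143,127),(218,173),(291,122),(151,221)]:
    U,V=100+u/2.2,100+v/2.2; dx,dy=U-K[0,2],V-K[1,2]; r=np.hypot(dx,dy); th=r/K[0,0]
    ray=np.array([np.sin(th)*dx/r,np.sin(th)*dy/r,np.cos(th)])
    w=d['R'].T@ray; o=-d['R'].T@d['t']
    # cut with plane tote z = 17 mm (nut top; tote z of handle 90)
    n=T[2]; t=(n@h-0.073-n@o)/(n@w); p=T@(o+t*w-h); 
    print('nut tote xy mm',(p[:2]*1000).round(),'to corner',round(1000*np.hypot(p[0]+.086,p[1]-.066)))
d=manip.get_image('scene'); cv2.imwrite('pics/scene11.png',d['pixels'][:,:,::-1])
print('corner',(h+T.T@np.array([-.086,.066,-.086])).round(3))
E
```

```text
t 16.45 q [-0.497  0.21   1.741  0.204  0.774 -1.257] p [ 0.6212 -0.202   0.2274] F [ 0.3   0.35 -4.06] M [ 0.14  0.49 -0.06] w 0.0123
[[0.732, 0.428, -0.53], [0.611, -0.071, 0.788], [0.3, -0.901, -0.314]]
qd 0.004949967107423847
scene yel [426. 191.] 335 [ 0.254  0.306 -0.001] [0.326 0.365 0.05 ]
scene yel [146. 190.] 32 [ 0.47  -0.331  0.   ] [ 0.561 -0.203  0.148]
scene yel [155. 212.] 33 [ 0.561 -0.205  0.106] [ 0.589 -0.187  0.128]
scene yel [300. 241.] 201 [ 0.499  0.071 -0.002] [0.529 0.101 0.034]
scene yel [446. 276.] 271 [ 0.484  0.378 -0.001] [0.519 0.409 0.038]
top yel [401. 181.] 190 [ 0.543 -0.237  0.109] [ 0.595 -0.184  0.151]
top yel [255. 216.] 137 [ 0.499  0.07  -0.   ] [0.529 0.096 0.036]
top yel [119. 221.] 159 [0.49  0.374 0.001] [0.515 0.404 0.041]
top yel [139. 313.] 368 [0.275 0.307 0.001] [0.324 0.354 0.05 ]
nut tote xy mm [-72.  51.] to corner 20
nut tote xy mm [-51.  37.] to corner 46
nut tote xy mm [-29.  51.] to corner 59
nut tote xy mm [-72.  23.] to corner 45
corner [ 0.559 -0.209  0.105]
```

View pics/scene11.png

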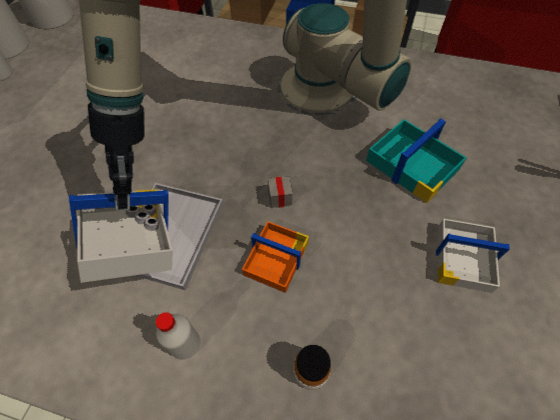

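```bash
python3 -c "
from rig import manip
print(manip.sign_off())"
```

```text
the job is handed in; nothing more can be done
None
```

I picked up the large white tote by its blue handle, tilted it about 26° with the yellow corner lowest, and handed it in held at rest over the drip tray at about 16.5 s.

**How it was tilted:** the moves only allow shifts and a turn about the vertical. I pushed past the arm's outward reach, which tilted the tool, and that tilt stayed when I brought the tote back over the tray.

**Nuts:** tilting alone left two of the four stuck along the walls. A few short, quick shakes worked them into the corner. They now sit together 20, 45, 46 and 59 mm from the inner corner. The 59 mm one rests against the long wall, touching the others but just outside the yellow patch.

**Last checks:**
- **Corner position:** computed from the arm's pose, the yellow corner is at (0.559, -0.209, 0.105) m, about 8 cm above the tray rim. The top camera saw its yellow patch at x 0.54–0.60, y -0.24 to -0.18, from 0.109 m up, which agrees.
- **Grip and motion:** the tote was still firmly held, with joint speeds at most about 0.005 rad/s.
- **Other objects:** in the final picture, the bottle, jar, cube and other totes are where they started. All four nuts are in the tote.

No check failed. The force reading rose to about 68 N (sideways part) during a fast move of the empty gripper at the start. I took that as inertia, because nothing was touching it.

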